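# Load a culture dish on the photo stand and pin its stage under the camera

## Task

Set the 60 mm culture dish down level and flat in the middle between the four stops on the photo stand's sliding stage, without dropping it. Then pull up the knob of the stage's lock plunger, slide the stage with its dish to the next hole, the one under the camera, let the pin go fully home there, and finish while still holding the knob with the pin home, so that nothing moves while the picture is taken. Leave the other things on the bench as they are.

Things in the scene. Friction and masses are not known exactly. Their poses are not given: they have to be found in the camera images.
- dish: closed round culture dish of clear plastic with a tan agar layer, lying flat on the bench: 60 mm across, 15 mm high, about 30 g. The middle one in size of the dishes; the only one of 60 mm. Origin: centre of its underside, z up; its yaw means nothing.
- stand: photo stand, fixed; yaw varies: grey base 275 x 350 mm, two rods and a perforated steel index bar along y. Origin: bench height, middle (camera) station; x points away from the robot, y the way the stage slides to the camera. Dish line x = +45 mm, holes and knob x = -65 mm; 24 mm column at (145, 0) mm; camera with 33 mm lens over (45, 0) mm, from 241 to 351 mm above the bench.
- nest (a point): top of the stage plate, midway between its four stops, 56 mm above the bench; rides with the stage, axes as the stand. Aluminium plate 100 x 100 mm, white 48 mm window in the middle. Stops: upright pins 6 mm thick, 8 mm high, at +-25 mm in x and y from here (the diagonals): the dish has about 2.5 mm play on each side; fingers fit in along x or y.
- knob: black round knob of the lock plunger, on the stage's narrow tongue, 110 mm from the nest towards the stand's -x; rides with the stage. 25 mm across, 22 mm high, axis upright. Origin: centre of its underside, 80 mm above the bench when the pin is home. Below it, down to the plate at 56 mm, a 16 mm thick sleeve (22 mm nut at its foot).
- stage (a joint): slide of the stage along the stand's y (m): 0 at the start, locked in the loading hole; +0.100 with the pin in the next hole, under the camera; +0.200 at the third hole. Free travel -0.004 to 0.206; about 0.75 mm play in a hole; slides with about 1.5 N when the pin is out.
- plunger (a joint): lift of knob and pin (m): 0 pin home, 0.012 pulled right up. A spring pushes it down, about 4 N at 0, 8 N at the top. The round-nosed 8 mm pin reaches 8 mm into a hole: clear of the bar above 0.008; released between holes it rides on the bar at about 0.0075 (the stage then drags with about 7 N) and snaps into the next hole it meets.
- hole_load (a point): centre of the mouth of the first hole (9.5 mm) in the index bar, where the pin sits at the start; on the bar's top, 46 mm above the bench
- hole_photo (a point): the same for the next hole, 100 mm farther along the stand's y: the camera station
- hole_far (a point): the same for the third hole, another 100 mm farther: not used
- small_dish: bystander: a like dish 35 mm across, 10 mm high. Origin: centre of the underside
- jar: bystander: jar with a white lid, 48 mm across, 55 mm high. Origin: centre of the underside
- plate_stack: bystander: stack of three 90 mm dishes, 46 mm high. Origin: centre of the underside
- reagent: bystander: white bottle, 68 mm across, 135 mm high. Origin: centre of the underside
- flask: bystander: clear conical flask with a stopper, 82 mm across, 156 mm high. Origin: centre of the underside
- marker: bystander: black marker pen lying on the bench, 120 mm long, 15 mm thick. Origin: under its middle

How it is judged:
On the way, in this order (a step that is already met when the one before it is completed fails the run):
1. the dish lies flat between the four stops and is let go, with the stage still pinned in the loading hole (horizontal distance between dish and nest below 0.0045 m and z of dish in the frame of nest between -0.002 and 0.0025 m and angle between dish's own z axis and vertical below 0.06 rad and contact force between the fingers and dish below 0.1 N and value of joint stage below 0.006 m and value of joint plunger below 0.002 m), for 0.2 s.
2. the pin is pulled clear of the loading hole with the dish aboard (horizontal distance between dish and nest below 0.0045 m and z of dish in the frame of nest between -0.002 and 0.0025 m and angle between dish's own z axis and vertical below 0.06 rad and value of joint plunger above 0.007 m and value of joint stage below 0.05 m and contact force between the fingers and knob above 1 N), for 0.05 s.
At the end, for the whole second after the job is handed in: The stage rests at the next hole (0.100 m, within 3 mm), pin home (plunger below 2 mm), the fingers still holding the knob (over 2 N, TCP within 36 mm of its origin), the dish flat between the stops (within 4.5 mm of the nest sideways, 2.5 mm in height, tilt below 0.06 rad) and not touched (horizontal distance between dish and nest below 0.0045 m and z of dish in the frame of nest between -0.002 and 0.0025 m and angle between dish's own z axis and vertical below 0.06 rad and value of joint stage between 0.097 and 0.103 m and value of joint plunger below 0.002 m and contact force between the fingers and knob above 2 N and distance between the grasp point and knob below 0.036 m and velocity of joint stage between -0.01 and 0.01 m/s and contact force between the fingers and dish below 0.1 N); the arm keeps its last pose, push and grip.
It fails at once if the dish is tipped by more than 0.4 rad (angle between dish's own z axis and vertical above 0.4 rad).
It fails at once if the dish is let go more than 15 mm above the stage (horizontal distance between dish and nest below 0.05 m and z of dish in the frame of nest above 0.015 m and contact force between the fingers and dish below 0.1 N).
It fails at once if a bystander is moved by more than 20 mm (distance of any of small_dish, jar, plate_stack, reagent, flask, marker from where it was at the start of the episode above 0.02 m).
It also fails if it takes over 45 s, if anything falls off the work surface, if the arm or the gripper's body presses on something with over 40 N, if the wrist force passes 120 N, or if a joint passes its speed limit or range.

## Robot

A 6-joint arm with a two-finger parallel gripper is mounted at the origin on the work surface. World frame = base frame: x ahead of the robot, y to its left, z up, the work surface at z = 0. Lengths are in m, angles in rad, forces in N, time in s.
With the tool pointing down it reaches from about 0.35 to 1 m from the base axis. Payload 7.1 kg.
Tool frame: the origin (TCP) lies between the finger pads, 19 mm behind the fingertips; this is the grasp point; z points along the fingers, y is the line along which they close (so a half turn about z gives the same grasp; the last joint's range is limited). The gripper opens to 85 mm and grips with 20 to 120 N. Pads are 22 mm wide; open, the fingers measure 114 mm over their backs; the gripper's body (76 mm by 85 mm) begins 54 mm behind the grasp point. The pads swing forward as they close: fully open they stand 13 mm farther back than shut.
Start: joints at [-1.137, 0.423, 1.63, -0, 1.089, -0.019], TCP at [0.273, -0.562, 0.25] pointing down, gripper open.
Joint ranges: [-3, 3], [-0.9, 2.11], [0.09, 2.58], [-1.31, 4.45], [0.11, 2.69], [-2.54, 2.54]. Speed limits (rad/s): [2.39, 2.39, 3.01, 3.14, 3.14, 3.14].

## Interface

Orientations are given as a 3x3 rotation matrix whose columns are the frame's x, y, z axes.
In Python, from bench import manip, imaging, workorder, observe gives the robot as it stands (manip), with the cameras (imaging), the readings as plain functions and the job (workorder).
- The arm moves only by the tool shift_gripper, called after "Request:" as name(argument=value, ...), one argument or row to a line, values as JSON. Schema: {"type":"object","properties":{"deltas":{"type":"array","items":{"type":"array","items":{"type":"array","items":{"type":"number"},"minItems":5,"maxItems":5},"minItems":1,"maxItems":20},"minItems":1,"maxItems":1},"clamp_n":{"type":"number"},"only":{"type":"string"},"quiet":{"type":"boolean"},"lines":{"type":"string"}},"required":["deltas"],"additionalProperties":false}. deltas is a list that holds a single list of rows (three levels of brackets), with 1 to 20 rows, each of 5 numbers: the finger opening in m, then dx, dy, dz in shares of the most that a row can go, 1 being 50 mm, then a turn about the tool's z in normalised numbers (1 is 180 degrees); each row shifts and turns the commanded pose from where the row before left it, along the tool's axes as they then stand; what a row does not reach is not made up. A row lasts 1/10 s, in which the tool goes at most 0.05 m and 0.15 rad, less where a joint would pass 70% of its speed; a pose out of reach is approached as far as the arm can. The fingers move at their own pace and stop on an object; clamp_n is the grip in N (left out, the last holds). Time passes only in rows, so rows that do not move let the fingers close. The tool returns the time, the measured TCP pose, the force, the opening and the grip force at its end. only (a regular expression) keeps the lines of the reply that match it, lines (a string "A,B") keeps lines A to B, and quiet returns only ok. A shift or turn number past 1, either way, is cut back to 1. Input that does not fit is refused with a message, and nothing moves.
- observe(): the state, without advancing time (a new reading comes with each control period).
- imaging.get_image(name): name is "scene" or "top" or "wrist"; returns a dict with "image" (384x512x3 uint8, red, green, blue), "camera_matrix" (3x3 intrinsics, pixels), "world_from_camera" (4x4, takes a point from camera to world coordinates); the wrist camera has in their place "tool_from_camera" (4x4, takes a point from camera to tool coordinates, whose origin is the TCP and whose axes are the flange's). Camera axes: x right, y up, looking along -z (the intrinsics and any distortion apply to the point x, -y, -z); pixel columns grow to the right and rows downward; lengths in m; the calibration is good to about 2 mm. A picture is of the moment at which its call begins: read the wrist's pose just before it. There is no depth.
- workorder.close_job(): hands the job in; it is judged then, once.
The state is a dict: "t": time; "joint_pos": joint angles; "dq": joint speeds; "joint_efforts": joint torques, N m; "eef_pos": TCP position; "orientation": TCP orientation; "contact_force": force on the tool from outside, world axes, zero at the start; "moment": the same for the moment, N m; "width": finger opening in m; "gripper_force": force on a finger pad.
Only numpy, scipy, OpenCV 4.12 (cv2) and the standard library are available. Lean on these libraries where they do the work, as an engineer would, in place of code of your own. Each camera call takes 0.05 s, during which the arm holds its last target. There are 200 camera calls.

## Working session

There is one attempt and no reset: what is moved stays moved. The work goes in short steps, Python scripts to look and compute and a tool call to move; the robot and the scene stay as the last step left them, time stands still between calls to the robot, and variables do not carry over. Pictures are saved under pics/ and viewed, at most 10 in all, crops included, and the job is handed in when it is done.

```bash
ls; mkdir -p pics
```

Create h.py:
```python
import numpy as np, cv2
from bench import manip, imaging, workorder, observe
def shot(name,fn,scale=1):
    s=observe(); d=imaging.get_image(name); im=d["image"][:,:,::-1]
    np.savez('pics/'+fn+'.npz',im=im,K=d["camera_matrix"],T=d.get("world_from_camera",d.get("tool_from_camera")),p=s["eef_pos"],R=s["orientation"],wrist=name=="wrist")
    cv2.imwrite('pics/'+fn+'.png',im); return d
def load(fn):
    z=np.load('pics/'+fn+'.npz'); T=z['T'].copy()
    if z['wrist']:
        A=np.eye(4);A[:3,:3]=z['R'];A[:3,3]=z['p'];T=A@T
    return z['im'],z['K'],T
def ray(fn,u,v,h):
    im,K,T=load(fn)
    d=T[:3,:3]@(np.linalg.inv(K)@[u,v,1]*[1,-1,-1]); o=T[:3,3]
    return o+d*(h-o[2])/d[2]
def proj(fn,P):
    im,K,T=load(fn); c=T[:3,:3].T@(np.asarray(P)-T[:3,3]); q=K@(c*[1,-1,-1]); return q[:2]/q[2]
```

Run:
```python
from h import *
d=shot("top","top0"); print({k:v for k,v in d.items() if k!="image"})
d=shot("scene","scene0"); print([k for k in d])
a=np.vstack([cv2.imread('pics/top0.png'),cv2.imread('pics/scene0.png')])
```

```text
bench.py
pics
{'camera_matrix': array([[398.14545446,   0.        , 254.01272922],
       [  0.        , 398.14545446, 191.46909367],
       [  0.        ,   0.        ,   1.        ]]), 'world_from_camera': array([[ 0.01446734,  0.98372934, -0.17907337,  0.35488804],
       [-0.99985376,  0.01259953, -0.01156338,  0.00982604],
       [-0.009119  ,  0.17921448,  0.98376776,  1.23236377],
       [ 0.        ,  0.        ,  0.        ,  1.        ]])}
['image', 'camera_matrix', 'world_from_camera']
```

View pics/top0.png

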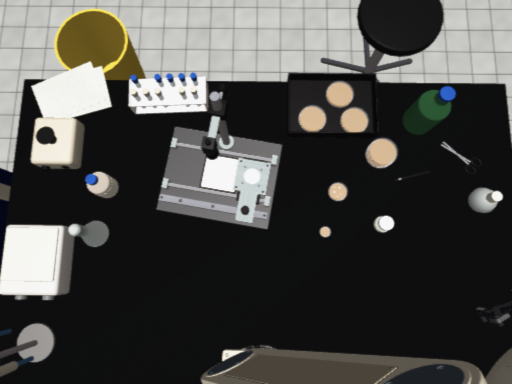

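View pics/scene0.png

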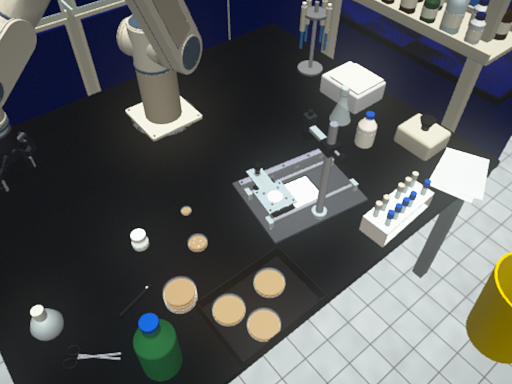

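The top image shows the dish at about (338,191), the small dish at (325,231), the jar at (384,223), the stage window at (252,177) and the knob at about (245,210). I'll enlarge this region.

Run:
```python
from h import *
im=load('top0')[0][120:250,150:400]
cv2.imwrite('pics/c1.png',cv2.resize(im,None,fx=3.2,fy=3.2,interpolation=cv2.INTER_CUBIC))
for n,u,v,h in [('dish',338,191,.015),('small',325,231,.01),('jar',384,223,.055),('nest',252,177,.056),('knob',245,210,.102)]: print(n,ray('top0',u,v,h).round(4))
```

```text
dish [ 0.5813 -0.2364  0.015 ]
small [ 0.4572 -0.1948  0.01  ]
jar [ 0.4794 -0.3617  0.055 ]
nest [0.6134 0.0304 0.056 ]
knob [0.5064 0.0481 0.102 ]
```

View pics/c1.png

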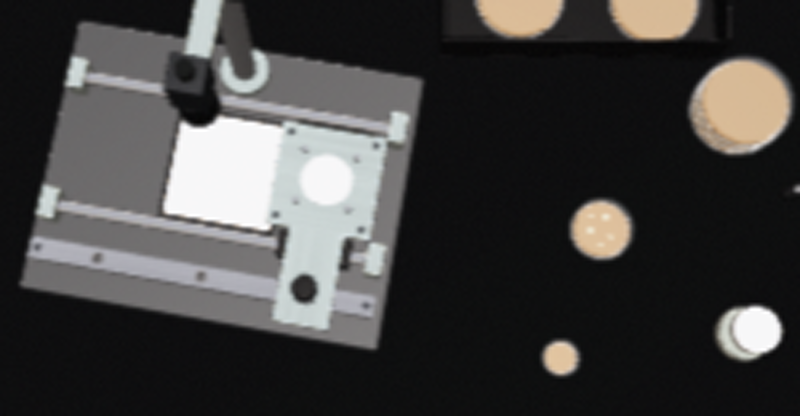

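The crop puts the dish at (601,230) and the window at (326,180). The knob is at (304,288) and the base corners are at (80,22), (422,78), (378,348) and (22,287). Next I'll get the stand yaw and a plan.

Run:
```python
from h import *
s=observe(); print(s['eef_pos'],np.round(s['orientation'],3),s['contact_force'],s['width'],s['gripper_force'])
f=lambda u,v,h: ray('top0',150+(u+.5)/3.2-.5,120+(v+.5)/3.2-.5,h)
C=[f(*c,.0) for c in [(80,22),(422,78),(378,348),(22,287)]]
print(np.round(C,4))
for a,b in [(1,0),(2,3)]: d=C[b]-C[a]; print('y-axis',np.degrees(np.arctan2(-d[0],d[1])),np.hypot(*d[:2]))
for a,b in [(3,0),(2,1)]: d=C[b]-C[a]; print('x-axis',np.degrees(np.arctan2(d[1],d[0])),np.hypot(*d[:2]))
n=f(326,180,.056);k=f(304,288,.102);print('dish',f(601,230,.015),'nest',n,'knob',k,np.degrees(np.arctan2(*(n-k)[[1,0]])))
```

```text
[ 0.27325723 -0.56155424  0.24929746] [[ 0.899  0.438 -0.001]
 [ 0.438 -0.899  0.001]
 [-0.    -0.001 -1.   ]] [-0.33678564 -0.19742051 -0.48074066] 0.08505352594246207 0.0
[[ 0.7903  0.2852  0.    ]
 [ 0.7353 -0.0619  0.    ]
 [ 0.4636 -0.02    0.    ]
 [ 0.5185  0.3284  0.    ]]
y-axis -9.008446398681057 0.3514459155896395
y-axis -8.9473335590333 0.3526296268654067
x-axis -9.0216482057799 0.27525574222172217
x-axis -8.77497714197153 0.2748818951531896
dish [ 0.579602   -0.23473153  0.015     ] nest [0.61677173 0.03185194 0.056     ] knob [0.50738692 0.04913079 0.102     ] -8.976493344123456
```

Units first: shifts go in shares of 50 mm and turns go in shares of 180 degrees. So 0.0418 m is 0.836, -0.016 m is -0.32, 0.122 rad / 3.1416 = 0.0388.

Request:
shift_gripper(
  deltas=[
    [[0.085, 0.836, -0.32, 0, 0], [0.085, 0.836, -0.32, 0, 0], [0.085, 0.836, -0.32, 0, 0], [0.085, 0.836, -0.32, 0, 0], [0.085, 0.836, -0.32, 0, 0], [0.085, 0.836, -0.32, 0, 0], [0.085, 0.836, -0.32, 0, 0], [0.085, 0.836, -0.32, 0, 0], [0.085, 0.836, -0.32, 0, 0], [0.085, 0.836, -0.32, 0, 0], [0.085, 0, 0, 0, 0.0388], [0.085, 0, 0, 0, 0.0388], [0.085, 0, 0, 0, 0.0388], [0.085, 0, 0, 0, 0.0388], [0.085, 0, 0, 0, 0.0388], [0.085, 0, 0, 0, 0], [0.085, 0, 0, 0, 0]],
  ],
  clamp_n=30,
)

```text
t: 1.8
eef_pos: [0.5792, -0.2352, 0.2497]
orientation: [[0.988, -0.153, -0.001], [-0.153, -0.988, 0.0], [-0.001, -0.0, -1.0]]
contact_force: [0.8, 0.2, 0.4]
width: 0.0847
gripper_force: 0.0
```

Run:
```python
from h import *
shot('wrist','w1'); s=observe(); print(np.round(s['orientation'],3),proj('w1',[.5796,-.2347,.015]))
```

```text
[[ 0.988 -0.154 -0.   ]
 [-0.154 -0.988  0.   ]
 [-0.    -0.    -1.   ]] [258.20297969 171.86263569]
```

View pics/w1.png

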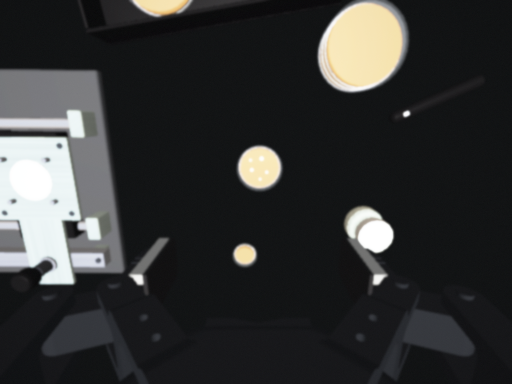

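The wrist image shows the dish at about (259,167), the jar at right and the small dish at (245,254). I'll fit the outlines in both images.

Add to h.py:
```python
def ell(fn,u,v,r,thr,h):
    g=load(fn)[0].max(2); k=4; u0,v0=int(u-r),int(v-r)
    c=cv2.resize(g[v0:v0+2*r,u0:u0+2*r],None,fx=k,fy=k,interpolation=cv2.INTER_CUBIC)
    m=(c>thr).astype(np.uint8); cs=max(cv2.findContours(m,0,1)[0],key=cv2.contourArea)
    e=cv2.fitEllipse(cv2.convexHull(cs)); p=((np.array(e[0])+.5)/k-.5)+[u0,v0]
    return p.round(2),np.round(np.array(e[1])/k,1),ray(fn,*p,h).round(4)
```

Run:
```python
from h import *
for t in (60,100,150):
    print(t,ell('top0',338,192,16,t,.008),ell('w1',259.5,167.5,32,t,.008))
for h in (0,.015): print(h,ray('w1',259.5,167.5,h), ray('top0',337.8,191.9,h))
print('small',ell('top0',325,231,10,100,.006),ell('w1',245,254,16,100,.006))
print('win',ell('top0',252,176,11,225,.056),ell('w1',31,179,24,235,.056))
print(load('w1')[2].round(3),load('w1')[1])
```

```text
60 (array([337.47, 191.29]), array([19.4, 20.1]), array([ 0.5817, -0.2362,  0.008 ])) (array([259.14, 167.6 ]), array([45.8, 46.2]), array([ 0.5839, -0.2366,  0.008 ]))
100 (array([337.45, 191.35]), array([18.4, 19.1]), array([ 0.5815, -0.2361,  0.008 ])) (array([259.12, 167.24]), array([44.2, 44.4]), array([ 0.5843, -0.2367,  0.008 ]))
150 (array([337.44, 191.37]), array([17.4, 18. ]), array([ 0.5814, -0.2361,  0.008 ])) (array([259.1 , 167.01]), array([42.5, 42.6]), array([ 0.5846, -0.2367,  0.008 ]))
0 [ 0.58253857 -0.23696998  0.        ] [ 0.58120697 -0.23875573  0.        ]
0.015 [ 0.58511597 -0.2372868   0.015     ] [ 0.57845228 -0.23573006  0.015     ]
small (array([324.78, 231.4 ]), array([10.8, 11.3]), array([ 0.4563, -0.1948,  0.006 ])) (array([244.45, 254.26]), array([22.3, 23.4]), array([ 0.4587, -0.1954,  0.006 ]))
win (array([251.54, 175.81]), array([16. , 17.1]), array([0.6171, 0.0318, 0.056 ])) (array([ 29.37, 177.37]), array([64.3, 67.6]), array([0.6222, 0.0327, 0.056 ]))
[[-0.153  0.952  0.265  0.647]
 [-0.988 -0.147 -0.042 -0.245]
 [-0.001 -0.268  0.963  0.374]
 [ 0.     0.     0.     1.   ]] [[274.13674114   0.         257.7535984 ]
 [  0.         274.13674114 195.03937482]
 [  0.           0.           1.        ]]
```

Run:
```python
from h import *
s=observe(); print(np.round(s['joint_pos'],3)); p,R=s['eef_pos'],s['orientation']
for z in (0,.006,.019): print(z,[proj('w1',p+R@[x,y,z]).round(1) for x in (-.011,.011) for y in (-.0425,.0425)])
im=load('w1')[0][220:300,120:400]; cv2.imwrite('pics/c2.png',cv2.resize(im,None,fx=2.8,fy=2.8,interpolation=cv2.INTER_CUBIC))
```

```text
[-0.405  0.424  1.629 -0.     1.089  1.32 ]
0 [array([176.7, 278.9]), array([342.4, 279.1]), array([173.2, 239.5]), array([346.1, 239.7])]
0.006 [array([180. , 272.6]), array([339.1, 272.8]), array([176.7, 234.5]), array([342.5, 234.7])]
0.019 [array([186.1, 260.5]), array([332.7, 260.7]), array([183.4, 225.1]), array([335.6, 225.2])]
```

View pics/c2.png

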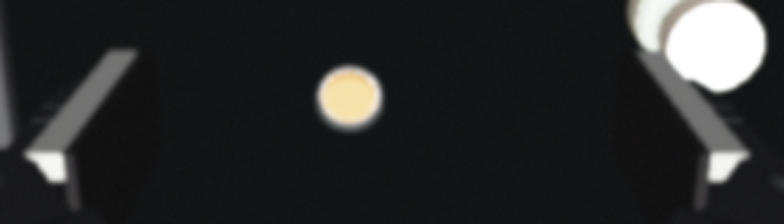

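In the tool's units: 0.02 m is 0.4, 0.018 m is 0.36, -0.1428 rad / 3.1416 = -0.0455.

Request:
shift_gripper(
  deltas=[
    [[0.085, 0.08, 0.014, 0, 0], [0.085, 0, 0, 0.36, -0.0455], [0.085, 0, 0, 0.36, -0.0455], [0.085, 0, 0, 0.36, -0.0455], [0.085, 0, 0, 0.36, -0.0455], [0.085, 0, 0, 0.36, -0.0455], [0.085, 0, 0, 0.36, -0.0455], [0.085, 0, 0, 0.36, -0.0455], [0.085, 0, 0, 0.36, -0.0455], [0.085, 0, 0, 0.36, -0.0455], [0.085, 0, 0, 0.36, -0.0455], [0.075, 0, 0, 0.4, -0.0455], [0.072, 0, 0, 0.4, 0], [0.070, 0, 0, 0.174, 0], [0.070, 0, 0, 0, 0], [0.070, 0, 0, 0, 0]],
  ],
  clamp_n=20,
)

```text
t: 3.45
eef_pos: [0.5836, -0.2368, 0.0218]
orientation: [[0.157, 0.988, 0.001], [0.988, -0.157, -0.0], [-0.0, 0.001, -1.0]]
contact_force: [0.1, -0.0, 0.5]
width: 0.0704
gripper_force: 0.0
```

Run:
```python
from h import *
shot('wrist','w2')
```

```text
(no output)
```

View pics/w2.png

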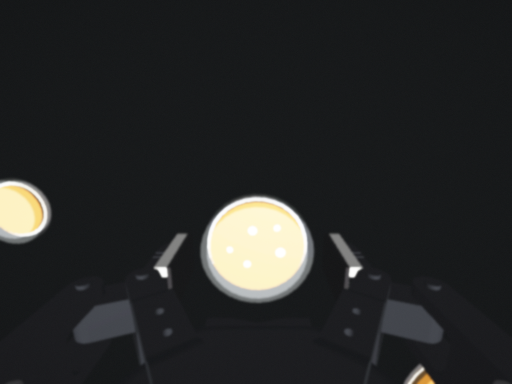

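The dish is at (257,249), centred between the fingers at x≈186 and x≈331. I'll go slightly lower and do the first centring squeeze, watching the opening.

In the tool's units: 0.003 m is 0.06.

Request:
shift_gripper(
  deltas=[
    [[0.066, 0, 0, 0.06, 0], [0.062, 0, 0, 0, 0], [0.058, 0, 0, 0, 0], [0.056, 0, 0, 0, 0], [0.056, 0, 0, 0, 0], [0.056, 0, 0, 0, 0]],
  ],
  clamp_n=20,
)

```text
t: 4.1
eef_pos: [0.5835, -0.2367, 0.0191]
orientation: [[0.157, 0.988, 0.001], [0.988, -0.157, -0.0], [-0.0, 0.001, -1.0]]
contact_force: [-1.4, 0.8, 6.3]
width: 0.0588
gripper_force: 21.0
```

In the tool's units: -0.0025 m is -0.05, 0.1427 rad / 3.1416 = 0.0454.

Request:
shift_gripper(
  deltas=[
    [[0.075, 0, 0, 0, 0], [0.075, 0, 0, 0, 0], [0.075, 0, 0, -0.05, 0], [0.075, 0, 0, 0, 0.0454], [0.075, 0, 0, 0, 0.0454], [0.075, 0, 0, 0, 0.0454], [0.075, 0, 0, 0, 0.0454], [0.075, 0, 0, 0, 0.0454], [0.075, 0, 0, 0, 0.0454], [0.075, 0, 0, 0, 0.0454], [0.075, 0, 0, 0, 0.0454], [0.075, 0, 0, 0, 0.0454], [0.075, 0, 0, 0, 0.0454], [0.075, 0, 0, 0, 0.0454], [0.066, 0, 0, 0, 0], [0.058, 0, 0, 0, 0], [0.056, 0, 0, 0, 0], [0.056, 0, 0, 0, 0], [0.056, 0, 0, 0, 0]],
  ],
  clamp_n=20,
)

```text
t: 6.0
eef_pos: [0.5832, -0.2366, 0.0212]
orientation: [[0.988, -0.153, 0.0], [-0.153, -0.988, -0.0], [0.0, 0.0, -1.0]]
contact_force: [-0.8, 1.1, 5.8]
width: 0.0591
gripper_force: 21.0
```

In the tool's units: -0.045 m is -0.9, -0.04 m is -0.8.

Request:
shift_gripper(
  deltas=[
    [[0.075, 0, 0, 0, 0], [0.075, 0, 0, 0, 0], [0.075, 0, 0, -0.8, 0], [0.075, 0, 0, -0.8, 0], [0.075, 0, 0, -0.8, 0], [0.075, -0.9, 0, 0, 0], [0.075, -0.9, 0, 0, 0], [0.075, 0, 0, 0, 0], [0.075, 0, 0, 0, 0]],
  ],
)

```text
t: 6.9
eef_pos: [0.4936, -0.2225, 0.141]
orientation: [[0.988, -0.156, 0.0], [-0.156, -0.988, 0.0], [0.0, -0.0, -1.0]]
contact_force: [-0.2, -0.7, -0.3]
width: 0.0749
gripper_force: 0.0
```

Run:
```python
from h import *
shot('wrist','w3'); print(proj('w3',[.5832,-.2366,.015]))
u,v=proj('w3',[.5832,-.2366,.015])
for t in (60,100,150): print(ell('w3',u,v,60,t,.015))
```

```text
[258.9221815   91.66788311]
(array([257.75,  89.09]), array([71.7, 76.5]), array([ 0.5854, -0.2359,  0.015 ]))
(array([257.76,  89.15]), array([69.7, 74.5]), array([ 0.5854, -0.2359,  0.015 ]))
(array([257.79,  89.94]), array([66.6, 71.3]), array([ 0.5847, -0.2359,  0.015 ]))
```

View pics/w3.png

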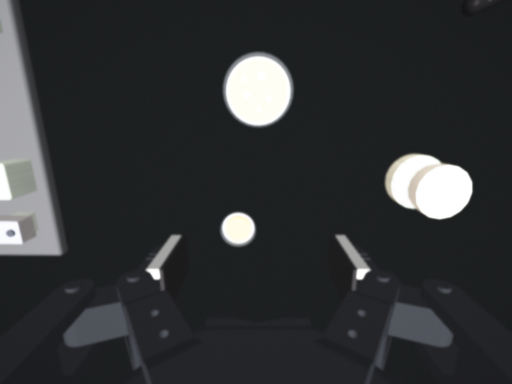

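In the tool's units: 0.045 m is 0.9, 0.04 m is 0.8.

Request:
shift_gripper(
  deltas=[
    [[0.075, 0.9, 0, 0, 0], [0.075, 0.9, 0, 0, 0], [0.075, 0, 0, 0.8, 0], [0.075, 0, 0, 0.8, 0], [0.075, 0, 0, 0.6, 0], [0.075, 0, 0, 0.2, 0], [0.066, 0, 0, 0, 0], [0.058, 0, 0, 0, 0], [0.054, 0, 0, 0, 0], [0.05, 0, 0, 0, 0], [0.05, 0, 0, 0, 0], [0.05, 0, 0, -0.1, 0], [0.05, 0, 0, -0.2, 0], [0.05, 0, 0, -0.4, 0], [0.05, 0, 0, -0.6, 0], [0.05, 0, 0, -0.7, 0], [0.05, 0, 0, -0.6, 0], [0.05, 0, 0, -0.4, 0], [0.05, 0, 0, -0.2, 0], [0.05, 0, 0, 0, 0]],
  ],
  clamp_n=30,
)

```text
t: 8.95
eef_pos: [0.5839, -0.2369, 0.1828]
orientation: [[0.988, -0.156, 0.003], [-0.156, -0.988, -0.001], [0.003, 0.001, -1.0]]
contact_force: [0.1, 0.4, -0.5]
width: 0.0579
gripper_force: 32.2
```

In the tool's units: -0.045 m is -0.9, -0.04 m is -0.8.

Request:
shift_gripper(
  deltas=[
    [[0.05, -0.2, -0.4, 0, 0], [0.05, -0.32, -0.8, 0, 0], [0.05, -0.32, -0.9, 0, 0], [0.05, -0.32, -0.9, 0, 0], [0.05, -0.32, -0.9, 0, 0], [0.05, -0.24, -0.8, 0, 0], [0.05, -0.2, -0.51, 0, 0], [0.05, 0, -0.2, 0, 0], [0.05, 0, 0, 0, 0], [0.05, 0, 0, 0, 0]],
  ],
)

```text
t: 9.95
eef_pos: [0.5305, 0.0449, 0.1803]
orientation: [[0.988, -0.155, -0.001], [-0.155, -0.988, -0.0], [-0.001, 0.0, -1.0]]
contact_force: [0.5, -1.0, -0.3]
width: 0.0581
gripper_force: 32.3
```

Run:
```python
from h import *
shot('wrist','w4'); u,v=proj('w4',[.619,.0315,.056]); print(u,v)
for t in (225,240): print(ell('w4',u,v,40,t,.056))
```

```text
258.242576343937 92.84549262256066
(array([257.85,  92.32]), array([57.4, 60.8]), array([0.6195, 0.0318, 0.056 ]))
(array([257.85,  92.33]), array([55. , 58.5]), array([0.6195, 0.0318, 0.056 ]))
```

View pics/w4.png

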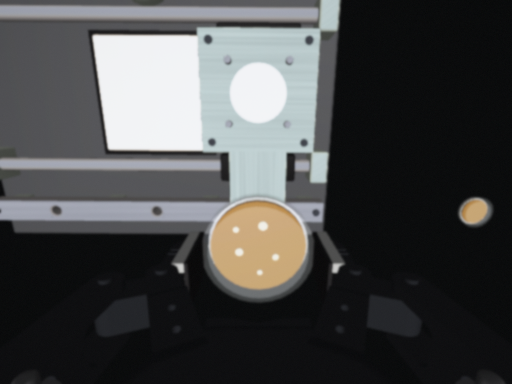

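The window is at (258,92), centred between the four stop pins, and the dish is held level. After removing the bias, the nest is at (0.6173, 0.0311).

In the tool's units: 0.03 m is 0.6, 0.0002 m is 0.004.

Request:
shift_gripper(
  deltas=[
    [[0.05, 0.4, 0, 0, 0], [0.05, 0.6, 0, 0, 0], [0.05, 0.5, 0, 0.2, 0], [0.05, 0.258, 0.004, 0.5, 0], [0.05, 0, 0, 0.5, 0], [0.05, 0, 0, 0.34, 0], [0.05, 0, 0, 0.16, 0], [0.05, 0, 0, 0, 0], [0.05, 0, 0, 0, 0], [0.05, 0, 0, 0, 0]],
  ],
)

```text
t: 11.0
eef_pos: [0.618, 0.0314, 0.097]
orientation: [[0.988, -0.156, 0.002], [-0.156, -0.988, 0.0], [0.002, -0.0, -1.0]]
contact_force: [-0.3, 0.2, -0.5]
width: 0.058
gripper_force: 32.3
```

In the tool's units: 0.005 m is 0.1, 0.004 m is 0.08.

Request:
shift_gripper(
  deltas=[
    [[0.05, -0.012, 0.004, 0.08, 0], [0.05, 0, 0, 0.1, 0], [0.05, 0, 0, 0.08, 0], [0.05, 0, 0, 0.04, 0], [0.05, 0, 0, 0.02, 0], [0.05, 0, 0, 0.02, 0], [0.05, 0, 0, 0.02, 0], [0.05, 0, 0, 0, 0]],
  ],
)

```text
t: 11.8
eef_pos: [0.6166, 0.0316, 0.0778]
orientation: [[0.988, -0.155, -0.0], [-0.155, -0.988, 0.0], [-0.0, -0.0, -1.0]]
contact_force: [0.7, -0.2, -0.1]
width: 0.0582
gripper_force: 32.3
```

In the tool's units: 0.0005 m is 0.01.

Request:
shift_gripper(
  deltas=[
    [[0.05, 0, 0, 0.01, 0], [0.05, 0, 0, 0.01, 0], [0.05, 0, 0, 0, 0]],
  ],
)

```text
t: 12.1
eef_pos: [0.6167, 0.0316, 0.0773]
orientation: [[0.988, -0.155, 0.0], [-0.155, -0.988, 0.0], [0.0, -0.0, -1.0]]
contact_force: [-1.8, -0.2, 4.5]
width: 0.058
gripper_force: 32.6
```

In the tool's units: -0.04 m is -0.8, -0.035 m is -0.7.

Request:
shift_gripper(
  deltas=[
    [[0.062, 0, 0, 0, 0], [0.066, 0, 0, 0, 0], [0.07, 0, 0, 0, 0], [0.07, 0, 0, 0, 0], [0.07, 0, 0, 0, 0], [0.07, 0, 0, -0.2, 0], [0.07, 0, 0, -0.6, 0], [0.07, 0, 0, -0.7, 0], [0.07, -0.6, 0, -0.6, 0], [0.07, -0.8, 0, 0, 0], [0.07, -0.4, 0, 0, 0], [0.07, 0, 0, 0, 0], [0.07, 0, 0, 0, 0]],
  ],
)

```text
t: 13.4
eef_pos: [0.5285, 0.0457, 0.1828]
orientation: [[0.988, -0.155, 0.002], [-0.155, -0.988, 0.0], [0.002, -0.0, -1.0]]
contact_force: [0.3, -0.7, -0.1]
width: 0.07
gripper_force: 0.0
```

Run:
```python
from h import *
shot('wrist','w5')
u,v=proj('w5',[.619,.0315,.071]);print('dish',ell('w5',u,v,55,150,.071),u,v)
```

```text
dish (array([257.04,  89.9 ]), array([150.6, 155.9]), array([0.6187, 0.0332, 0.071 ])) 259.03633906946646 89.15357190367727
```

View pics/w5.png

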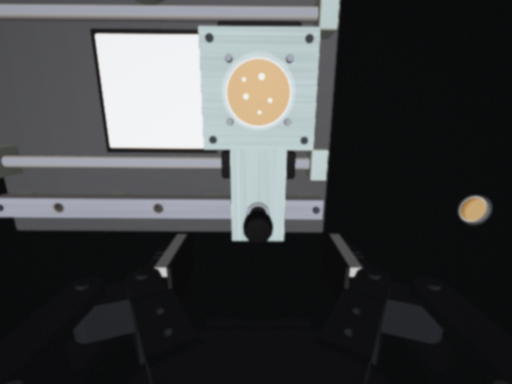

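The dish lies between the four stop pins at about (258,92). The knob is at (258,228).

Run:
```python
from h import *
print(ray('w5',258,231,.102), proj('w5',[.5086,.0483,.102]), proj('w5',[.5086,.0483,.08]))
```

```text
[0.51035216 0.04934949 0.102     ] [259.622447   232.80854971] [259.49008872 222.88547383]
```

Request:
shift_gripper(
  deltas=[
    [[0.07, -0.402, 0.01, 0.2, 0], [0.07, 0, 0, 0.6, 0], [0.06, 0, 0, 0.6, 0], [0.05, 0, 0, 0.3, 0], [0.05, 0, 0, 0.13, 0], [0.05, 0, 0, 0, 0], [0.05, 0, 0, 0, 0]],
  ],
  clamp_n=30,
)

```text
t: 14.15
eef_pos: [0.5088, 0.0482, 0.0908]
orientation: [[0.988, -0.156, 0.001], [-0.156, -0.988, 0.0], [0.001, -0.0, -1.0]]
contact_force: [0.1, 0.1, -0.4]
width: 0.0499
gripper_force: 0.0
```

Request:
shift_gripper(
  deltas=[
    [[0.035, 0, 0, 0, 0], [0.028, 0, 0, 0, 0], [0.02, 0, 0, 0, 0], [0.02, 0, 0, 0, 0], [0.02, 0, 0, 0, 0], [0.02, 0, 0, 0, 0]],
  ],
  clamp_n=40,
)

```text
t: 14.75
eef_pos: [0.5084, 0.0483, 0.0913]
orientation: [[0.988, -0.155, 0.002], [-0.155, -0.988, 0.0], [0.002, -0.0, -1.0]]
contact_force: [-0.8, 0.4, 4.6]
width: 0.0236
gripper_force: 38.9
```

In the tool's units: -0.003 m is -0.06, -0.002 m is -0.04.

Request:
shift_gripper(
  deltas=[
    [[0.015, 0, 0, -0.04, 0], [0.015, 0, 0, -0.06, 0], [0.015, 0, 0, -0.06, 0], [0.015, 0, 0, -0.06, 0], [0.015, 0, 0, 0, 0], [0.015, 0, 0, 0, 0]],
  ],
  clamp_n=60,
)

```text
t: 15.35
eef_pos: [0.5082, 0.0483, 0.1014]
orientation: [[0.988, -0.155, 0.001], [-0.155, -0.988, 0.0], [0.001, -0.0, -1.0]]
contact_force: [5.4, 0.5, -7.2]
width: 0.0229
gripper_force: 59.0
```

In the tool's units: -0.01 m is -0.2, -0.008 m is -0.16.

Request:
shift_gripper(
  deltas=[
    [[0.015, 0, -0.04, 0, 0], [0.015, 0, -0.1, 0, 0], [0.015, 0, -0.16, 0, 0], [0.015, 0, -0.2, 0, 0], [0.015, 0, -0.2, 0, 0], [0.015, 0, -0.2, 0, 0], [0.015, 0, -0.2, 0, 0], [0.015, 0, -0.2, 0, 0], [0.015, 0, -0.2, 0, 0], [0.015, 0, -0.2, 0, 0], [0.015, 0, -0.14, 0, 0], [0.015, 0, -0.08, 0, 0], [0.015, 0, -0.04, 0, 0], [0.015, 0, -0.02, 0, 0], [0.015, 0, 0, 0, 0], [0.015, 0, 0, 0, 0], [0.015, 0, 0, 0, 0]],
  ],
)

```text
t: 17.05
eef_pos: [0.5242, 0.1459, 0.1014]
orientation: [[0.988, -0.155, 0.002], [-0.155, -0.988, -0.0], [0.002, -0.0, -1.0]]
contact_force: [6.8, -0.5, -7.4]
width: 0.0228
gripper_force: 59.2
```

Run:
```python
from h import *
p=observe()['eef_pos']; d=p-np.array([.5083,.0483,.1014]); y=np.array([.156,.988,0]);x=np.array([.988,-.156,0]);print(d@x,d@y,d[2])
```

```text
0.00045080578735807314 0.09888869736632445 -4.9466406412387864e-05
```

In the tool's units: 0.003 m is 0.06, 0.002 m is 0.04.

Request:
shift_gripper(
  deltas=[
    [[0.015, 0, -0.02, 0, 0], [0.015, 0, 0, 0.06, 0], [0.015, 0, 0, 0.06, 0], [0.015, 0, 0, 0.04, 0], [0.015, 0, 0, 0.02, 0], [0.015, 0, 0, 0, 0]],
  ],
)

```text
t: 17.65
eef_pos: [0.5243, 0.1468, 0.0925]
orientation: [[0.988, -0.155, 0.002], [-0.155, -0.988, -0.0], [0.002, -0.0, -1.0]]
contact_force: [5.8, -0.7, -6.0]
width: 0.0226
gripper_force: 59.5
```

In the tool's units: 0.001 m is 0.02, 0.0005 m is 0.01.

Request:
shift_gripper(
  deltas=[
    [[0.015, 0, 0, 0.02, 0], [0.015, 0, 0, 0.02, 0], [0.015, 0, 0, 0.01, 0], [0.015, 0, 0, 0, 0], [0.015, 0, 0, 0, 0]],
  ],
)

```text
t: 18.15
eef_pos: [0.5245, 0.147, 0.0913]
orientation: [[0.988, -0.155, 0.003], [-0.155, -0.988, 0.0], [0.003, -0.001, -1.0]]
contact_force: [1.8, -0.7, 9.5]
width: 0.0226
gripper_force: 60.9
```

Run:
```python
from h import *
shot('wrist','w6'); shot('scene','s6')
a=cv2.resize(load('s6')[0][130:250,220:380],(512,384),interpolation=cv2.INTER_CUBIC)
b=load('w6')[0]
cv2.imwrite('pics/c6.png',np.hstack([cv2.resize(b,(400,300)),cv2.resize(a,(400,300))]))
```

```text
(no output)
```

View pics/c6.png

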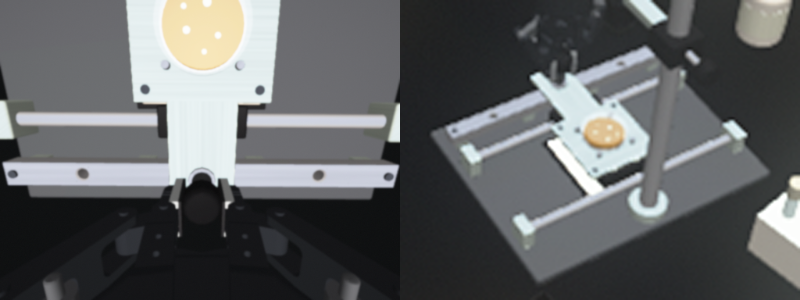

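The pin is home: the vertical force went from -6 N to +9.5 N and the TCP height is back at the grasp value of 0.0913. The picture shows the stage between its two free holes, at (83,173) and (319,174), with the dish flat between the stops and the knob held at (202,205).

```bash
python3 -c "
from bench import manip, imaging, workorder, observe; print(workorder.close_job())"
```

```text
the job is handed in; nothing more can be done
None
```

I set the dish flat between the four stops, slid the stage to the camera hole with the pin home, and handed the job in at about 18 s still holding the knob; it returned no verdict.

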